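Lay the filter carton down and push it up to the sample box

ROBOT

A 6-joint arm with a two-finger parallel gripper is mounted at the origin on a cart in front of the work surface, level with it; the furniture and walls round the work are solid. World frame = base frame: x ahead of the robot, y to its left, z up, the work surface at z = 0. Lengths are in m, angles in degrees, forces in N, time in s.
With the tool pointing down it reaches from about 0.3 to 0.75 m from the base axis. Payload 8.5 kg.
Tool frame: the origin (TCP) lies at the very end of the fingers, on their centre line; the grasp point (between the pads) lies 19 mm behind it (env.hold_point_z is the distance from the TCP to the grasp point, in m); z points along the fingers, y is the line along which they close (so a half turn about z gives the same grasp; the last joint's range is limited). The gripper opens to 85 mm and grips with 20 to 120 N. Pads are 22 mm wide; open, the fingers measure 114 mm over their backs; the gripper's body (76 mm by 85 mm) begins 54 mm behind the grasp point. The pads swing forward as they close: fully open they stand 13 mm farther back than shut.
Start: joints at [-80.976, 21.807, 74.336, -0, 83.858, -12.336], TCP at [0.2, -0.512, 0.231] pointing down, gripper open.
Joint ranges: [-178.18, 178.18], [-50.72, 133.34], [12.68, 142.11], [-81.47, 261.47], [9.98, 163.14], [-165.26, 165.26]. Speed limits (degrees/s): [136.94, 136.94, 180, 180, 180, 180].

INTERFACE

Orientations are given as a 3x3 rotation matrix whose columns are the frame's x, y, z axes.
In Python, from rig import env, optics gives the robot as it stands.
- The arm moves only by the shell command python3 -m jog 'ROWS' [OPENING] [FORCE]. ROWS is JSON, a list of rows, each an object with "linear": the shift along the tool's x, y, z in units of 40 mm (1.0 is 40 mm), a list of three; "roll": the turn about the tool's z in units of 5 degrees (1.0 is 5 degrees). A call has 1 to 12 rows; each row shifts and turns the commanded pose from where the row before left it, along the tool's axes as they then stand; what a row does not reach is not made up. A row lasts 1/12 s, in which the tool goes at most 41.7 mm and 7.16 degrees, less where a joint would pass 70% of its speed; a pose out of reach is approached as far as the arm can. A call is refused whole if a number of a shift passes 1 or a number of a turn 1, either way. A call with a gripper value outside its range is refused whole. OPENING is the opening, from -1 (shut) to 1 (fully open), set as the call begins (- or left out, the last holds). The fingers move at their own pace and stop on an object; FORCE is the grip in N (left out, the last holds). Time passes only in rows, so rows that do not move let the fingers close. It gives the time, the measured TCP pose, the force, the opening and the grip force at its end, in the units of the state.
- env.observe(): the state, without advancing time (a new reading comes with each control period).
- optics.get_image(name): name is "scene" or "top" or "wrist"; returns the picture (420x560x3 uint8, red, green, blue); there is no depth.
- optics.calibration(name): a dict with "fov_y" (degrees; the focal length in pixels is half the picture's height over the tangent of half this angle, whatever the lens; pixels are square), "cx", "cy" (the principal point, pixels), "T" (4x4, takes a point from camera to world coordinates). Camera axes: x right, y down, z forward; pixel columns grow to the right and rows downward; lengths in m; the calibration is good to about 2 mm. A picture is of the moment at which its call begins: read the wrist's pose just before it. calibration takes no time and is no camera call; for the wrist camera it gives the pose at the moment of the call.
- env.close_job(): hands the job in; it is judged then, once.
The state is a dict: "time_s": time; "q": joint angles; "qvel": joint speeds; "joint_efforts": joint torques, N m; "position": TCP position; "tool_rot": TCP orientation; "ft_force": force on the tool from outside, world axes, zero at the start; "wrist_torque": the same for the moment, N m; "grip_width": finger opening in m; "gripper_force": force on a finger pad.
Only numpy, scipy, OpenCV 4.12 (cv2) and the standard library are available. Lean on these libraries where they do the work, as an engineer would, in place of code of your own. Each camera call takes 0.05 s, during which the arm holds its last target. There are 200 camera calls.

TASK

The square carton of filter papers stands on edge with its printed label facing the robot. Without pinching or lifting it, push it over with the fingers so that it lies flat on the bench with the label up, then push it along the bench until its edge touches the long side of the grey sample box that faces it, flush and roughly centred on that side. Leave the wash bottle, the beaker, the timer and the rubber stopper where they are.

Things in the scene. Friction and masses are not known exactly. Their poses are not given: they have to be found in the camera images.
- carton: grey square carton, label on one broad face, 120x120x30 mm, about 0.2 kg, rigid, loose; starts standing on a 120x30 mm edge, 120 mm tall. Origin: centre of the blank broad face (60 mm up at the start). z points out of the labelled face: at the start level, towards the robot (-x, give or take 0.3 rad), straight up when it lies right. x, y run along the 120 mm edges.
- carton_mid (a point): the middle of the carton, 15 mm along its z axis from its origin: 60 mm up while it stands, 15 mm up when it lies flat; axes as the carton. Furniture beside the work: a heater block on the right (y below -0.40, x from 0.45, 0.17 m high) and on the left a water bath on a jack (y above -0.12, x from 0.56, underside 0.13 m up).
- sample_box: closed grey plastic sample box, 70x112 mm, 45 mm high, beyond the carton; fixed, cannot be pushed away. Origin: centre of its underside. x points out of its plain long side (no latch), which looks to the robot (-x), towards the carton, give or take 0.2 rad; y runs along that side. That side is upright and plain up to 35 mm; the lid above juts out 1 mm.
- box_side (a point): the middle of the lower edge of the sample box's plain long side, 35 mm along its x axis from its origin; axes as the box's. With the carton flush and centred, carton_mid lies 60 mm out from here along x.
- wash_bottle: white wash bottle with a red cap and bent spout, 206 mm high, 84 mm wide, upright to the left; origin under its centre; leave it alone.
- beaker: clear glass beaker, 73 mm across, 91 mm high, upright to the left of the sample box; origin under its centre; leave it alone.
- timer: small white timer lying flat, 62 x 62 x 18 mm, left of the carton; origin under its centre; leave it alone.
- stopper: red-brown rubber stopper, 28 mm across, 24 mm high, upright, right of the carton and nearer the robot; origin under its centre; leave it alone.
Not all that is in view belongs to the job. Of the things that look like the carton, take the one that is farthest to the robot's right at the start.

How it is judged (in metres and radians):
On the way, in this order (a step that is already met when the one before it is completed fails the run):
1. the carton has been pushed over and lies flat with its label up (angle between carton's own z axis and vertical below 0.08 rad and height (world z) of carton_mid below 0.022 m), for 0.2 s.
2. the carton lies flush against the long side of the sample box (all of step 1 and x of carton_mid in the frame of sample_box between 0.088 and 0.1 m and y of carton_mid in the frame of sample_box between -0.04 and 0.04 m and (angle between the x axis of carton and the x axis of sample_box, either way round below 0.07 rad or angle between the y axis of carton and the x axis of sample_box, either way round below 0.07 rad)), for 0.2 s.
At the end, for the whole second after the job is handed in: The carton lies flat on the bench (within 0.08 rad), label up, at rest; its edge is within 5 mm of the long side of the sample box and parallel to it within 0.07 rad, and its middle is within 40 mm of the middle of that side (all of step 2 and linear speed of carton below 0.01 m/s); the robot touches nothing.
It fails at once if the carton is lifted off the bench (height (world z) of carton_mid above 0.075 m or (angle between carton's own z axis and vertical below 0.2 rad and height (world z) of carton_mid above 0.036 m)).
It fails at once if the carton is taken between the fingers (contact force between the fingers and carton above 0.3 N and x of the grasp point in the frame of carton between -0.057 and 0.057 m and y of the grasp point in the frame of carton between -0.057 and 0.057 m and z of the grasp point in the frame of carton between 0.003 and 0.027 m).
It fails at once if the wash bottle, beaker, timer or rubber stopper is moved or tipped (distance of any of wash_bottle, beaker, timer, stopper from where it was at the start of the episode above 0.02 m or angle between any of wash_bottle, beaker, timer, stopper's own z axis and vertical above 0.3 rad).
It also fails if it takes over 51 s, if anything falls off the work surface, if the arm or the gripper's body presses on something with over 40 N, if the wrist force passes 120 N, or if a joint passes its speed limit or range.

## Working session

There is one attempt and no reset: what is moved stays moved. The work goes in short steps, Python scripts to look and compute and a shell command to move; the robot and the scene stay as the last step left them, time stands still between calls to the robot, and variables do not carry over. Pictures are saved under pics/ and viewed, at most 10 in all, crops included, and the job is handed in when it is done.

```bash
ls; mkdir -p pics; python3 - <<'E'
from rig import env, optics
import cv2,numpy as np
np.set_printoptions(precision=4,suppress=True)
for n in("scene","top"):
    cv2.imwrite(f"pics/{n}0.png",optics.get_image(n)[:,:,::-1]); print(n,optics.calibration(n))
s=env.observe();print(s["position"],s["tool_rot"],s["time_s"],s["grip_width"])
E
```

```text
pics
scene {'fov_y': 48.82419169387462, 'cx': 280.00815773534714, 'cy': 209.2839146630551, 'T': array([[-0.8671, -0.4425,  0.2289,  0.3014],
       [-0.4982,  0.7714, -0.3959,  0.3364],
       [-0.0014, -0.4573, -0.8893,  1.0944],
       [ 0.    ,  0.    ,  0.    ,  1.    ]])}
top {'fov_y': 51.031253583368716, 'cx': 279.5659482957337, 'cy': 209.79963428439078, 'T': array([[-0.0218, -0.9865,  0.1622,  0.4278],
       [-0.9998,  0.0213, -0.0046, -0.1249],
       [ 0.0011, -0.1623, -0.9867,  1.0461],
       [ 0.    ,  0.    ,  0.    ,  1.    ]])}
[ 0.2003 -0.512   0.2308] [[ 0.9313  0.3642 -0.0002]
 [ 0.3642 -0.9313  0.0013]
 [ 0.0003 -0.0012 -1.    ]] 0.1 0.0857535620199769
```

View pics/scene0.png

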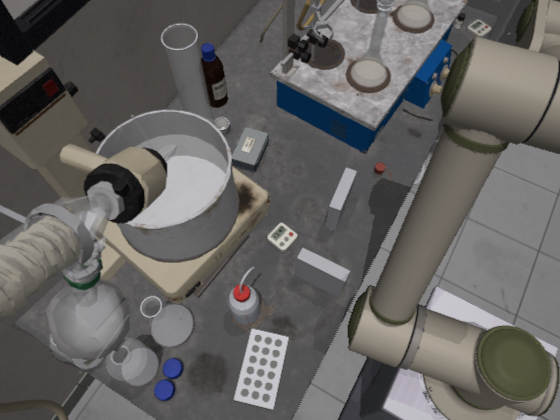

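View pics/top0.png

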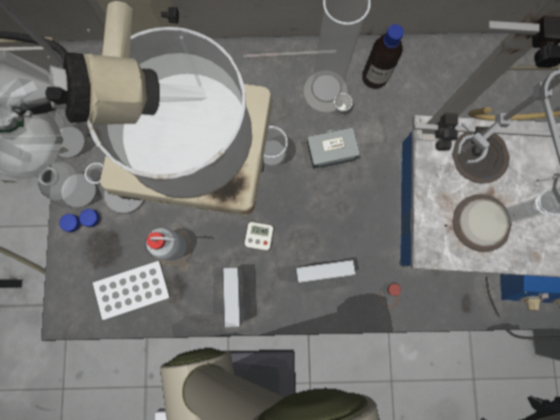

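The things that could be taken for the carton, in the top view, are an edge-on grey carton at (325,271), a second at (232,297) and the sample box at (334,147). The rightmost carton is (325,271), so I choose that one and check it in a close crop.

```bash
cat > h.py <<'E'
import numpy as np,cv2
from rig import env,optics
np.set_printoptions(precision=4,suppress=True)
def px(n,u,v,z):
    c=optics.calibration(n);f=210/np.tan(np.radians(c["fov_y"]/2));T=c["T"]
    d=T[:3,:3]@np.array([(u-c["cx"])/f,(v-c["cy"])/f,1]);o=T[:3,3]
    return o+d*(z-o[2])/d[2]
def crop(n,name,x0,y0,w,h,k):
    im=optics.get_image(n)[y0:y0+h,x0:x0+w,::-1]
    cv2.imwrite(f"pics/{name}.png",cv2.resize(im,None,fx=k,fy=k,interpolation=cv2.INTER_CUBIC))
E
python3 -c "
from h import *
crop('top','c1',225,115,190,190,3)
crop('scene','c2',220,110,190,190,3)"
```

```text
(no output)
```

View pics/c1.png

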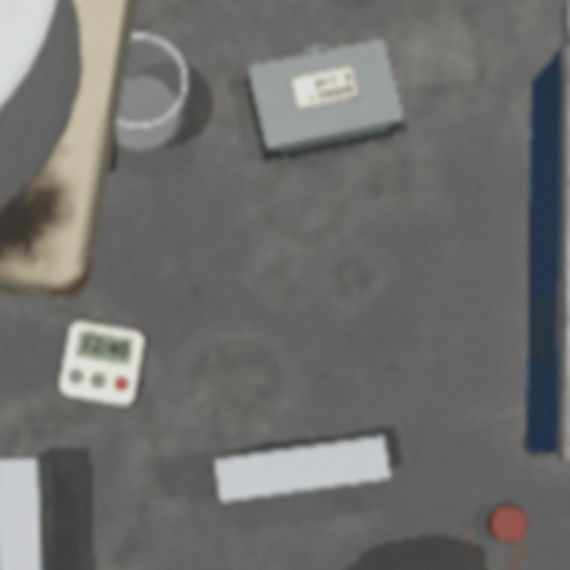

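View pics/c2.png

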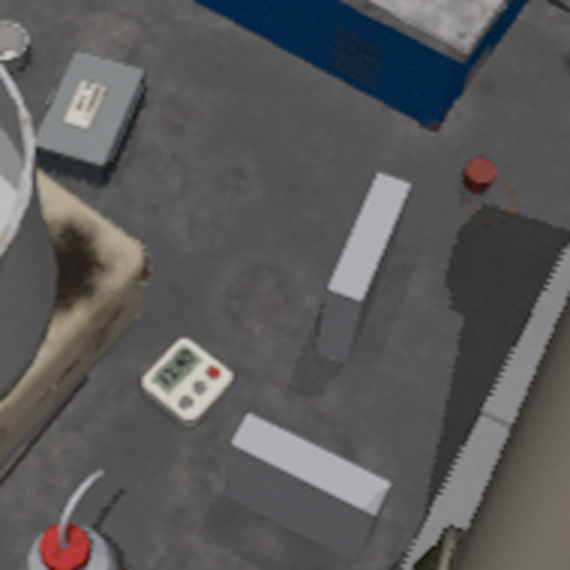

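The crop shows the chosen carton's top edge with corners at crop pixels (214,462), (386,436), (391,477) and (222,502). The grey box's lid runs (248,68), (383,41), (403,120), (266,150), with its latch on the far side. The timer is at (101,363) and the stopper at (508,523).

```bash
python3 - <<'E'
from h import *
def P(l,z,x0=225,y0=115,n='top'): return np.array([px(n,(u+.5)/3-.5+x0,(v+.5)/3-.5+y0,z)[:2] for u,v in l])
def rep(nm,p):
    print(nm,p.tolist(),'c',p.mean(0),'len',[np.linalg.norm(p[i]-p[(i+1)%4]) for i in range(4)])
    d=p[1]-p[0]+p[2]-p[3];print(' dir deg of long side normal',np.degrees(np.arctan2(-d[1],-d[0]))-90)
rep('carton',P([(214,462),(386,436),(391,477),(222,502)],.12))
rep('box',P([(248,68),(383,41),(403,120),(266,150)],.045))
rep('carton scene',P([(330,290),(377,173),(411,185),(362,298)],.12,220,110,'scene'))
rep('box scene',P([(38,145),(77,53),(145,70),(100,166)],.045,220,110,'scene'))
print('timer',P([(101,363)],.018),P([(187,381)],.018,220,110,'scene'),'stopper',P([(508,523)],.024),P([(481,172)],.024,220,110,'scene'))
print('othercarton',P([(40,458)],.12),'heater', P([(528,452)],.0),'bath plate corner',P([(85,285)],.14), 'beaker',P([(150,145)],.0))
E
```

```text
carton [[0.45480558012385125, -0.16085265814431515], [0.4701889127943312, -0.2813995959157042], [0.44180748525480723, -0.2834854146274945], [0.4272319486124643, -0.16562689025839714]] c [ 0.4485 -0.2228] len [np.float64(0.1215245289236284), np.float64(0.028457970217141377), np.float64(0.11875638102802476), np.float64(0.027983896208442535)]
 dir deg of long side normal 7.1624452488508155
box [[0.7649803280844238, -0.19920656036852352], [0.7849828713137534, -0.3069486701981623], [0.7198806246513809, -0.31949787437825256], [0.697924565694656, -0.21114177799856979]] c [ 0.7419 -0.2592] len [np.float64(0.10958313723462723), np.float64(0.06630071678377232), np.float64(0.11055818444400344), np.float64(0.06810965195586871)]
 dir deg of long side normal 10.98808526765194
carton scene [[0.45385057593857325, -0.16299370470852553], [0.46989535305043506, -0.279766492797058], [0.44044110681095816, -0.2832131760139782], [0.42869280585755404, -0.16921050968058282]] c [ 0.4482 -0.2238] len [np.float64(0.1178699236893731), np.float64(0.02965522292503529), np.float64(0.11460641564247283), np.float64(0.025914514456381807)]
 dir deg of long side normal 6.867252976800486
box scene [[0.7611465324902112, -0.20193746069493568], [0.7848182097297862, -0.30666948402351146], [0.7196906112283554, -0.3214810784487677], [0.7009668600453041, -0.21062981829481586]] c [ 0.7417 -0.2602] len [np.float64(0.10737385628649068), np.float64(0.06679062371307708), np.float64(0.11242144251024326), np.float64(0.06080419439660817)]
 dir deg of long side normal 11.125505282634634
timer [[ 0.5364 -0.0786]] [[ 0.5352 -0.0776]] stopper [[ 0.4066 -0.3874]] [[ 0.4049 -0.3885]]
othercarton [[ 0.4602 -0.0398]] heater [[ 0.4607 -0.4128]] bath plate corner [[ 0.5782 -0.0737]] beaker [[ 0.7163 -0.1203]]
```

Both cameras agree: the carton is at (0.4485,-0.223), to be pushed along heading +7°. The box centre is (0.742,-0.2595) and its normal heading is 11°. The sizes check out.

Plan:
1. Slide the standing carton about 75 mm along its own plane towards -y, pushing on its left end.
2. Topple it.
3. Push it flat against the box.

The first move takes the arm over to the left end with the gripper shut.

```bash
cat >> h.py <<'E'
def to(x,y,z,head):
    s=env.observe();R=s["tool_rot"];p=s["position"]
    print('t',round(s["time_s"],2),'p',p,'F',s["ft_force"],'head',np.degrees(np.arctan2(R[1,0],R[0,0])),'w',s["grip_width"])
    d=R.T@(np.array([x,y,z])-p)/.04
    h=np.degrees(np.arctan2(R[1,0],R[0,0]));print('units before roll',d,'roll units',(h-head)/5)
    a=np.radians(head);R2=np.array([[np.cos(a),np.sin(a),0],[np.sin(a),-np.cos(a),0],[0,0,-1]])
    print('units after roll',R2.T@(np.array([x,y,z])-p)/.04)
E
python3 -m jog '[{"linear":[0.75,-0.565,0]},{"linear":[0.75,-0.565,0]},{"linear":[0.75,-0.565,0]},{"linear":[0.75,-0.565,0]},{"linear":[0.75,-0.565,0]},{"linear":[0.75,-0.565,0]},{"linear":[0.75,-0.565,0]},{"linear":[0.75,-0.565,0]},{"linear":[0.75,-0.565,0]},{"linear":[0.75,-0.565,0]},{"linear":[0.75,-0.565,0]},{"linear":[0.75,-0.565,0]}]' -1
python3 -m jog '[{"linear":[0,0,0],"roll":-1},{"linear":[0,0,0],"roll":-1},{"linear":[0,0,0],"roll":-1},{"linear":[0,0,0],"roll":-1},{"linear":[0,0,0],"roll":-1},{"linear":[0,0,0],"roll":-1},{"linear":[0,0,0],"roll":-1},{"linear":[0,0,0],"roll":-1},{"linear":[0,0,0],"roll":-1},{"linear":[0,0,0],"roll":-1},{"linear":[0,0,0],"roll":-1},{"linear":[0,0,0],"roll":-1}]'
python3 -m jog '[{"linear":[0,0,0],"roll":-1},{"linear":[0,0,0],"roll":-1},{"linear":[0,0,0],"roll":-1},{"linear":[0,0,0]}]'
python3 -c "
from h import *
to(.437,-.128,.055,97.2)"
```

```text
time_s: 1.2
position: [0.2003, -0.5121, 0.2311]
tool_rot: [[0.146, 0.989, -0.0], [0.989, -0.146, 0.001], [0.001, -0.0, -1.0]]
ft_force: [0.1, 1.1, -0.3]
grip_width: 0.0853
gripper_force: 0.0
t 1.2 p [ 0.2003 -0.5121  0.2311] F [ 0.0713  1.0707 -0.3421] head 81.60808021264542 w 0.08529511645507584
units before roll [10.3611  4.4538  4.4071] roll units -3.118383957470917
units after roll [8.785  7.0746 4.4028]invalid input
invalid input
```

Every row needs a roll entry: the calls without one were refused whole. I continue from here.

```bash

python3 -m jog '[{"linear":[0,0,0],"roll":-1},{"linear":[0,0,0],"roll":-1},{"linear":[0,0,0],"roll":-1},{"linear":[0,0,0],"roll":-0.12}]' -1 >/dev/null
python3 -m jog '[{"linear":[0.73,0.59,0],"roll":0},{"linear":[0.73,0.59,0],"roll":0},{"linear":[0.73,0.59,0],"roll":0},{"linear":[0.73,0.59,0],"roll":0},{"linear":[0.73,0.59,0],"roll":0},{"linear":[0.73,0.59,0],"roll":0},{"linear":[0.73,0.59,0],"roll":0},{"linear":[0.73,0.59,0],"roll":0},{"linear":[0.73,0.59,0],"roll":0},{"linear":[0.73,0.59,0],"roll":0},{"linear":[0.73,0.59,0],"roll":0},{"linear":[0.73,0.59,0],"roll":0}]'
python3 -m jog '[{"linear":[0,0,0],"roll":0},{"linear":[0,0,0],"roll":0}]' >/dev/null
python3 -c "
from h import *
to(.437,-.128,.055,97.2)"
```

```text
time_s: 2.53
position: [0.4396, -0.1283, 0.2314]
tool_rot: [[-0.119, 0.993, 0.0], [0.993, 0.119, -0.0], [-0.0, 0.0, -1.0]]
ft_force: [-0.1, -0.4, 0.2]
grip_width: 0.0001
gripper_force: 0.0
t 2.7 p [ 0.4395 -0.1286  0.2312] F [ 0.4298  0.0195 -0.6098] head 97.06575092309578 w 5.218692887949026e-06
units before roll [ 0.0212 -0.059   4.406 ] roll units -0.026849815380845143
units after roll [ 0.0215 -0.0597  4.406 ]
```

```bash

python3 -m jog '[{"linear":[0,-0.06,0.6],"roll":0},{"linear":[0,0,0.6],"roll":0},{"linear":[0,0,0.6],"roll":0},{"linear":[0,0,0.6],"roll":0},{"linear":[0,0,0.6],"roll":0},{"linear":[0,0,0.6],"roll":0},{"linear":[0,0,0.4],"roll":0},{"linear":[0,0,0.4],"roll":0},{"linear":[0,0,0],"roll":0}]'
python3 -m jog '[{"linear":[-0.1,0,0],"roll":0},{"linear":[-0.1,0,0],"roll":0},{"linear":[-0.1,0,0],"roll":0},{"linear":[-0.1,0,0],"roll":0},{"linear":[-0.1,0,0],"roll":0},{"linear":[-0.1,0,0],"roll":0},{"linear":[-0.1,0,0],"roll":0},{"linear":[-0.1,0,0],"roll":0},{"linear":[-0.1,0,0],"roll":0},{"linear":[-0.1,0,0],"roll":0},{"linear":[-0.1,0,0],"roll":0},{"linear":[-0.1,0,0],"roll":0}]'
python3 -c "
from h import *
crop('top','c3',225,115,190,190,3)"
```

```text
time_s: 3.45
position: [0.435, -0.1309, 0.0531]
tool_rot: [[-0.118, 0.993, -0.004], [0.993, 0.118, 0.002], [0.003, -0.004, -1.0]]
ft_force: [0.6, -0.0, -0.2]
grip_width: 0.0004
gripper_force: 0.0
time_s: 4.45
position: [0.4426, -0.1782, 0.0559]
tool_rot: [[-0.121, 0.993, 0.001], [0.993, 0.121, -0.0], [-0.0, 0.001, -1.0]]
ft_force: [-0.7, 4.0, 6.2]
grip_width: -0.0001
gripper_force: 0.0
```

View pics/c3.png

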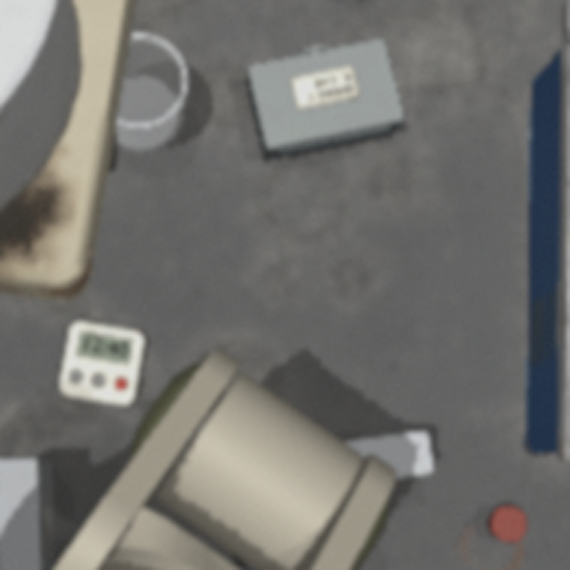

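The carton is sliding straight, with its right end now at crop (429,430)-(433,473), about 30 mm on. The upward force of 6 N is odd, so I check for something resting on the carton's top.

```bash

python3 -m jog '[{"linear":[0,0,0],"roll":0},{"linear":[0,0,0],"roll":0},{"linear":[0,0,0],"roll":0}]'
python3 -m jog '[{"linear":[0,0,-0.1],"roll":0},{"linear":[0,0,-0.1],"roll":0},{"linear":[0,0,-0.1],"roll":0},{"linear":[0,0,0],"roll":0},{"linear":[0,0,0],"roll":0}]'
```

```text
time_s: 4.75
position: [0.4423, -0.178, 0.0553]
tool_rot: [[-0.121, 0.993, -0.0], [0.993, 0.121, 0.0], [0.0, -0.0, -1.0]]
ft_force: [-1.0, 0.3, 0.1]
grip_width: 0.0001
gripper_force: 0.0
time_s: 5.17
position: [0.4425, -0.1781, 0.0676]
tool_rot: [[-0.121, 0.993, 0.001], [0.993, 0.121, -0.0], [-0.0, 0.0, -1.0]]
ft_force: [0.1, 0.2, -0.3]
grip_width: -0.0003
gripper_force: 0.0
```

```bash

python3 -m jog '[{"linear":[-0.1,0,0],"roll":0},{"linear":[-0.1,0,0],"roll":0},{"linear":[-0.1,0,0],"roll":0},{"linear":[-0.1,0,0],"roll":0},{"linear":[-0.1,0,0],"roll":0},{"linear":[-0.1,0,0],"roll":0},{"linear":[-0.1,0,0],"roll":0},{"linear":[-0.1,0,0],"roll":0},{"linear":[-0.1,0,0],"roll":0},{"linear":[-0.1,0,0],"roll":0},{"linear":[-0.1,0,0],"roll":0},{"linear":[-0.1,0,0],"roll":0}]'
python3 -m jog '[{"linear":[0.4,0,0],"roll":0},{"linear":[0.4,0,0],"roll":0},{"linear":[0,0,-0.9],"roll":0},{"linear":[0,0,-0.9],"roll":0},{"linear":[0,0,-0.9],"roll":0},{"linear":[0,0,-0.9],"roll":0},{"linear":[0,-0.9,0],"roll":1},{"linear":[0,-0.9,0],"roll":1},{"linear":[0,-0.9,0],"roll":1},{"linear":[0,0,0],"roll":1}]' 1
python3 -c "
from h import *
crop('top','c4',225,115,190,190,3);to(.38,-.31,.2,7.2)"
```

```text
time_s: 6.17
position: [0.4483, -0.226, 0.0673]
tool_rot: [[-0.121, 0.993, -0.0], [0.993, 0.121, 0.0], [0.0, -0.0, -1.0]]
ft_force: [-0.3, 0.9, -0.1]
grip_width: -0.0
gripper_force: 0.0
time_s: 7.0
position: [0.3322, -0.1947, 0.211]
tool_rot: [[0.231, 0.973, -0.002], [0.973, -0.231, 0.001], [0.001, -0.003, -1.0]]
ft_force: [0.7, -0.5, 0.1]
grip_width: 0.0857
gripper_force: 0.0
t 7.05 p [ 0.3344 -0.1957  0.2114] F [ 0.5051 -0.5962 -0.1678] head 76.34544098285899 w 0.08551172448244117
units before roll [-2.5084  1.7816  0.2825] roll units 13.829088196571798
units after roll [0.7718 2.9782 0.284 ]
```

View pics/c4.png

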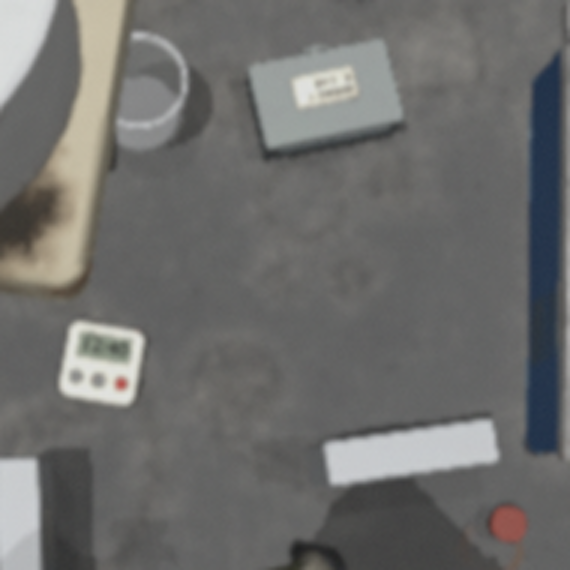

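The carton is upright and still parallel. Its top corners are now (323,444), (494,418), (498,459) and (331,486), a 77 mm shift, and the timer and stopper have not moved. Its centre is about (0.458,-0.2995). Next I go behind it to topple it.

```bash

python3 -m jog '[{"linear":[0,0,0],"roll":1},{"linear":[0,0,0],"roll":1},{"linear":[0,0,0],"roll":1},{"linear":[0,0,0],"roll":1},{"linear":[0,0,0],"roll":1},{"linear":[0,0,0],"roll":1},{"linear":[0,0,0],"roll":1},{"linear":[0,0,0],"roll":1},{"linear":[0,0,0],"roll":1},{"linear":[0,0,0],"roll":1},{"linear":[0,0,0],"roll":1},{"linear":[0,0,0],"roll":1}]' >/dev/null
python3 -m jog '[{"linear":[0,0,0],"roll":1},{"linear":[0.25,0.75,0],"roll":0.83},{"linear":[0.25,0.75,0],"roll":0},{"linear":[0.25,0.75,0],"roll":0},{"linear":[0.25,0.7,0],"roll":0},{"linear":[0,0,0],"roll":0},{"linear":[0,0,0],"roll":0}]'
python3 -c "
from h import *
to(.398,-.307,.085,7.2)"
```

```text
time_s: 8.63
position: [0.3951, -0.3077, 0.2105]
tool_rot: [[0.99, 0.138, -0.001], [0.138, -0.99, 0.001], [-0.001, -0.001, -1.0]]
ft_force: [-0.5, 1.1, -0.3]
grip_width: 0.0856
gripper_force: 0.0
t 8.63 p [ 0.3951 -0.3077  0.2105] F [-0.463   1.0984 -0.3317] head 7.9286876874486065 w 0.08556757291890653
units before roll [ 0.0751 -0.0032  3.1371] roll units 0.14573753748972126
units after roll [ 0.0733 -0.008   3.1371]
```

```bash

python3 -m jog '[{"linear":[0.07,0,0.6],"roll":0.14},{"linear":[0,0,0.6],"roll":0},{"linear":[0,0,0.6],"roll":0},{"linear":[0,0,0.6],"roll":0},{"linear":[0,0,0.4],"roll":0},{"linear":[0,0,0.34],"roll":0},{"linear":[0,0,0],"roll":0},{"linear":[0.2,0,0],"roll":0},{"linear":[0.2,0,0],"roll":0},{"linear":[0.2,0,0],"roll":0}]'
python3 -m jog '[{"linear":[0.1,0,0],"roll":0},{"linear":[0.1,0,0],"roll":0},{"linear":[0.1,0,0],"roll":0},{"linear":[0.1,0,0],"roll":0},{"linear":[0.1,0,0],"roll":0},{"linear":[0.1,0,0],"roll":0},{"linear":[0.1,0,0],"roll":0},{"linear":[0.1,0,0],"roll":0},{"linear":[0.1,0,0],"roll":0},{"linear":[0.1,0,0],"roll":0},{"linear":[0.1,0,0],"roll":0},{"linear":[0.1,0,0],"roll":0}]'
python3 -m jog '[{"linear":[0.1,0,0],"roll":0},{"linear":[0.1,0,0],"roll":0},{"linear":[0,0,0],"roll":0},{"linear":[0,0,0],"roll":0},{"linear":[-0.4,0,0],"roll":0},{"linear":[-0.4,0,0],"roll":0},{"linear":[-0.4,0,0],"roll":0},{"linear":[-0.4,0,0],"roll":0},{"linear":[-0.4,0,0],"roll":0},{"linear":[0,0,0],"roll":0}]' 
python3 -c "
from h import *
crop('top','c5',225,115,190,190,3);to(.398,-.307,.085,7.2)"
```

```text
time_s: 9.47
position: [0.4223, -0.3045, 0.0869]
tool_rot: [[0.992, 0.124, 0.002], [0.124, -0.992, -0.002], [0.001, 0.002, -1.0]]
ft_force: [0.0, -0.2, -0.2]
grip_width: 0.0854
gripper_force: 0.0
time_s: 10.47
position: [0.469, -0.2986, 0.0857]
tool_rot: [[0.992, 0.124, -0.0], [0.124, -0.992, 0.0], [-0.0, -0.0, -1.0]]
ft_force: [0.1, -0.9, -0.2]
grip_width: 0.0853
gripper_force: 0.0
time_s: 11.3
position: [0.395, -0.3076, 0.0858]
tool_rot: [[0.993, 0.122, -0.001], [0.122, -0.993, 0.001], [-0.001, -0.001, -1.0]]
ft_force: [1.9, -0.3, 0.3]
grip_width: 0.0854
gripper_force: 0.0
t 11.35 p [ 0.3963 -0.3078  0.0859] F [ 0.0213  0.2073 -0.8495] head 7.009215930380324 w 0.08510586045751803
units before roll [ 0.0439 -0.0135  0.0225] roll units -0.03815681392393522
units after roll [ 0.0439 -0.0134  0.0225]
```

View pics/c5.png

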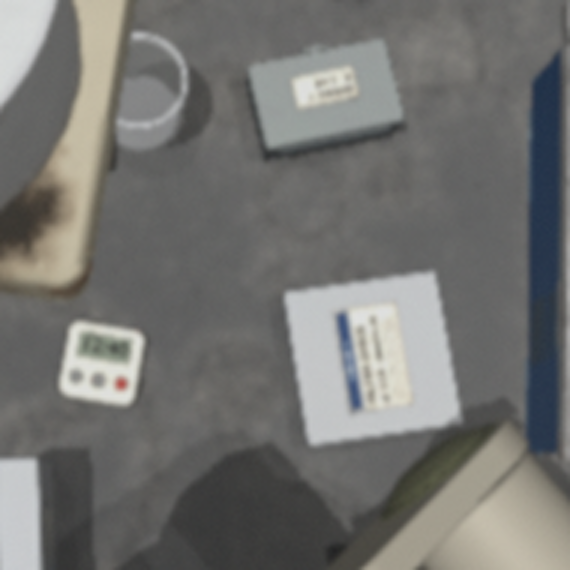

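The carton lies flat with its label up, corners at (285,292), (435,271), (460,420) and (310,445).

```bash
python3 - <<'E'
from h import *
p=np.array([px('top',(u+.5)/3-.5+225,(v+.5)/3-.5+115,.03)[:2] for u,v in [(285,292),(435,271),(460,420),(310,445)]])
c=p.mean(0);d=p[1]-p[0]+p[2]-p[3];a=np.arctan2(d[1],d[0])+np.pi/2
print(p,c,np.degrees(a),[np.linalg.norm(p[i]-p[(i+1)%4]) for i in range(4)])
b=np.radians(10.9);n=np.array([np.cos(b),np.sin(b)]);l=np.array([-n[1],n[0]])
side=np.array([.742,-.2595])-.035*n;t=side-.06*n
print('target',t,'fwd',(t-c)@n,'lat',(t-c)@l)
s=c-.071*np.array([np.cos(a),np.sin(a)]);print('contact tool',s)
to(*(s-.03*n),.008,9)
E
```

```text
[[ 0.5876 -0.2233]
 [ 0.6017 -0.3412]
 [ 0.4853 -0.354 ]
 [ 0.4687 -0.2381]] [ 0.5358 -0.2892] 7.468512602756701 [np.float64(0.11869094507941652), np.float64(0.11710282976461263), np.float64(0.11703993279852883), np.float64(0.11978817693879688)]
target [ 0.6487 -0.2775] fwd 0.11306778190303093 lat -0.009856888913702155
contact tool [ 0.4654 -0.2984]
t 11.35 p [ 0.3963 -0.3078  0.0859] F [ 0.0213  0.2073 -0.8495] head 7.009215930380324 w 0.08510586045751803
units before roll [0.9952 0.0299 1.9474] roll units -0.3981568139239352
units after roll [0.9933 0.0641 1.9475]
```

```bash

python3 -m jog '[{"linear":[0.5,0.03,0],"roll":-0.4},{"linear":[0.5,0.03,0],"roll":-0.37},{"linear":[0,0,0.5],"roll":0},{"linear":[0,0,0.5],"roll":0},{"linear":[0,0,0.4],"roll":0},{"linear":[0,0,0.3],"roll":0},{"linear":[0,0,0.2],"roll":0},{"linear":[0,0,0.04],"roll":0},{"linear":[0,0,0],"roll":0},{"linear":[0,0,0],"roll":0}]' 0.6
python3 -m jog '[{"linear":[0.12,0,0],"roll":0},{"linear":[0.12,0,0],"roll":0},{"linear":[0.12,0,0],"roll":0},{"linear":[0.12,0,0],"roll":0},{"linear":[0.12,0,0],"roll":0},{"linear":[0.12,0,0],"roll":0},{"linear":[0.12,0,0],"roll":0},{"linear":[0.12,0.01,0],"roll":0},{"linear":[0.12,0.01,0],"roll":0},{"linear":[0.12,0.01,0],"roll":0},{"linear":[0.12,0.01,0],"roll":0},{"linear":[0.12,0.01,0],"roll":0}]'
python3 -m jog '[{"linear":[0.12,0.01,0],"roll":0},{"linear":[0.12,0.01,0],"roll":0},{"linear":[0.12,0.01,0],"roll":0},{"linear":[0.12,0.01,0],"roll":0},{"linear":[0.12,0.01,0],"roll":0},{"linear":[0.12,0.01,0],"roll":0},{"linear":[0.12,0.01,0],"roll":0},{"linear":[0.12,0.01,0],"roll":0},{"linear":[0.12,0.01,0],"roll":0},{"linear":[0.12,0.01,0],"roll":0},{"linear":[0,0,0],"roll":0}]'
python3 -c "
from h import *
crop('top','c6',225,115,190,190,3);to(.5787,-.291,.008,10.9)"
```

```text
time_s: 12.18
position: [0.4375, -0.3046, 0.0087]
tool_rot: [[0.982, 0.19, 0.001], [0.19, -0.982, -0.001], [0.001, 0.001, -1.0]]
ft_force: [-0.7, 0.5, 0.7]
grip_width: 0.0685
gripper_force: 0.0
time_s: 13.18
position: [0.4944, -0.2952, 0.0081]
tool_rot: [[0.982, 0.19, -0.0], [0.19, -0.982, 0.0], [-0.0, -0.0, -1.0]]
ft_force: [-1.6, -0.8, 0.8]
grip_width: 0.0683
gripper_force: 0.7
time_s: 14.1
position: [0.5429, -0.29, 0.0081]
tool_rot: [[0.982, 0.191, 0.001], [0.191, -0.982, -0.0], [0.001, 0.0, -1.0]]
ft_force: [1.0, -0.4, -0.2]
grip_width: 0.0685
gripper_force: 0.0
t 14.15 p [ 0.5424 -0.29    0.0081] F [-0.5847  0.1552 -0.0964] head 10.982108359709748 w 0.06852096896769751
units before roll [0.8859 0.1965 0.0017] roll units 0.01642167194194961
units after roll [0.8862 0.1952 0.0013]
```

View pics/c6.png

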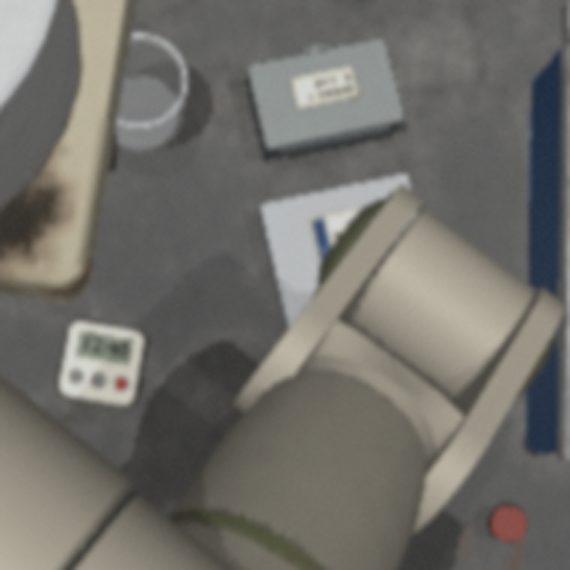

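The carton's far edge runs from (262,206) to (410,175), roughly parallel to the box. I work out the remaining gap.

```bash
python3 - <<'E'
from h import *
P=lambda u,v,z:px('top',(u+.5)/3-.5+225,(v+.5)/3-.5+115,z)[:2]
a,b=P(262,206,.03),P(410,175,.03);d=b-a
print(a,b,np.linalg.norm(d),'head',np.degrees(np.arctan2(d[1],d[0]))+90)
t=np.radians(10.9);n=np.array([np.cos(t),np.sin(t)]);l=np.array([-n[1],n[0]])
side=np.array([.742,-.2595])-.035*n
m=(a+b)/2;print('gap',(side-m)@n,'lat',(m-side)@l)
E
```

```text
[ 0.6566 -0.2077] [ 0.6791 -0.3257] 0.12006819996447014 head 10.837189335604677
gap 0.03916056106110754 lat 0.0069593100434930475
```

```bash

python3 -m jog '[{"linear":[0.1,0,0],"roll":0},{"linear":[0.1,0,0],"roll":0},{"linear":[0.1,0,0],"roll":0},{"linear":[0.1,0,0],"roll":0},{"linear":[0.1,0,0],"roll":0},{"linear":[0.1,0,0],"roll":0},{"linear":[0.1,0,0],"roll":0},{"linear":[0.1,0,0],"roll":0},{"linear":[0,0,0],"roll":0},{"linear":[0,0,0],"roll":0}]' | grep -E 'pos|ft_f'
python3 -m jog '[{"linear":[0.04,0,0],"roll":0},{"linear":[0.04,0,0],"roll":0},{"linear":[0.04,0,0],"roll":0},{"linear":[0,0,0],"roll":0},{"linear":[0,0,0],"roll":0}]'| grep -E 'pos|ft_f'
```

```text
position: [0.5736, -0.284, 0.0081]
ft_force: [0.2, 0.1, -1.0]
position: [0.5782, -0.2831, 0.0082]
ft_force: [-0.5, 0.6, -0.3]
```

```bash

for i in 1 2; do python3 -m jog '[{"linear":[0.04,0,0],"roll":0},{"linear":[0.04,0,0],"roll":0},{"linear":[0,0,0],"roll":0},{"linear":[0,0,0],"roll":0}]'| grep -E 'pos|ft_f'; done
```

```text
position: [0.5813, -0.2825, 0.0081]
ft_force: [0.1, -0.6, 0.6]
position: [0.5826, -0.2823, 0.0081]
ft_force: [-10.1, -2.6, 4.9]
```

The force of -10 N shows contact with the box. I give one slight nudge more to seat the carton, then back off, rise and look.

```bash

python3 -m jog '[{"linear":[0.03,0,0],"roll":0},{"linear":[0,0,0],"roll":0},{"linear":[0,0,0],"roll":0}]'| grep -E 'pos|ft_f'
python3 -m jog '[{"linear":[-0.1,0,0],"roll":0},{"linear":[-0.2,0,0],"roll":0},{"linear":[-0.5,0,0],"roll":0},{"linear":[-0.8,0,0],"roll":0},{"linear":[-0.8,0,-0.3],"roll":0},{"linear":[-0.8,0,-0.5],"roll":0},{"linear":[-0.8,0,-0.5],"roll":0},{"linear":[-0.8,0,-0.5],"roll":0},{"linear":[-0.8,0,-0.5],"roll":0},{"linear":[0,0,-0.8],"roll":0},{"linear":[0,0,0],"roll":0},{"linear":[0,0,0],"roll":0}]'| grep -E 'time|pos|ft_f'
python3 -c "
from h import *
crop('top','c7',225,115,190,190,3)"
```

```text
position: [0.5826, -0.2823, 0.0081]
ft_force: [-16.0, -3.2, 7.3]
time_s: 17.32
position: [0.3657, -0.325, 0.1336]
ft_force: [0.5, 0.2, -0.8]
```

View pics/c7.png

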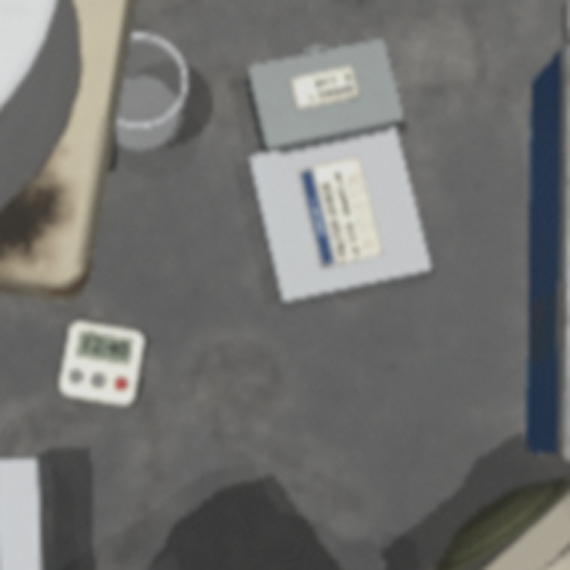

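The carton lies label up against the box. Its far edge (250,158)-(397,128) is parallel to the lid edge (266,150)-(403,120), and it is about centred. The timer, beaker and stopper are where they started, and the robot is clear.

```bash
python3 -c "
from rig import env
print(env.close_job())"
```

```text
the job is handed in; nothing more can be done
None
```

I pushed the carton over so it lies label up, slid it flush and roughly centred against the sample box's plain long side, and handed the job in at about 17 s; the hand-in returned no verdict.

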